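Lock the quarter-turn cam of a model-house plinth

TASK

Take the orange cam key from its sloped rest, stand it upright, blade down, in the hole of the dark wooden stand and let go, so that you can take it again from above. Then put its blade in the slot of the steel cam lock in the plinth's top, turn the lock clockwise a quarter turn until it comes up against its stop, and put the key back upright in the stand. Leave everything else on the bench where it is.

Things in the scene. Friction and masses are not known exactly. Their poses are not given: they have to be found in the camera images.
- key_center (a point): Centre of the loose cam key's orange handle, 26 x 26 mm square, 80 mm long (40 mm either way along z). z runs from blade to butt, y along the blade's width; faces square to x and y. At the start the key leans 45 degrees in the rest, blade end low, y level; below it is an 18 mm wide rib, so fingers can close on its +y and -y faces, reaching down to 20 mm below this point.
- key_tip (a point): Middle of the blade's end edge, 60 mm from key_center along -z; same axes. Steel blade 18 mm wide (y), 4 mm thick (x; 2.5 mm over the last 5 mm), 14 mm long.
- rest_base (a point): Centre of the underside of the fixed sloped wooden rest, base 120 x 70 x 8 mm. Its -x axis points to where the blade end of the lying key points; key_center starts 60 mm above this point.
- stand_top (a point): Centre of the mouth of the hole (30 mm diameter, right through) in the fixed dark wooden stand, a block 76 x 76 mm and 30 mm high; z up. The blade hangs in the hole and the collar rests flat on the block's top, so key_tip then lies 14 mm below this point and key_center 46 mm above it.
- cam_slot (a point): Centre of the slot of the round steel cam (43 mm diameter), level with its top face, flush with the plinth's top, 70 mm above the bench. Turns with the cam: x along the slot, z up. Slot 8 mm wide, 10 mm deep, right across the cam, which sits in a 45 mm hole. The blade fits either way round and bottoms with the collar 4 mm above the panel. Red dot on the cam; green dot on the panel: locked side.
- cam (a joint): Turn of the cam in rad, growing clockwise seen from above: starts near 0 (0 to 0.2), stops hard at 1.571 (locked: slot a quarter turn from the plinth's x axis). Drag about 0.06 N m, stays where it is left. The loose fit of blade in slot takes up about 0.2 rad before the cam follows.
- plinth: Fixed plywood plinth 180 x 160 mm, 70 mm high, origin in the middle of its underside, cam in the middle of its top; z up.
- key: The cam key as a whole, about 160 g; origin and axes as key_tip. Between blade and handle sits a round steel collar, 46 mm diameter, 6 mm thick.
- jar: Bystander: amber jar, 60 mm diameter, 90 mm high.
- mill: Bystander: white pepper mill, 50 mm diameter, 120 mm high.
- mug: Bystander: steel mug, 76 mm diameter, 90 mm high.
- mallet: Bystander: hammer lying on the bench.
- driver: Bystander: red screwdriver lying on the bench.
- offcut: Bystander: wood offcut 70 x 45 x 30 mm.
Not all that is in view belongs to the job. Of the things shaped like the part that bears stand_top, the dark wooden one is meant.

How it is judged:
By the outcome, as a careful person would: the job done as asked, in the order asked, and still so for the second after the job is handed in, with the robot touching nothing.
It also fails if it takes over 69 s, if anything falls off the work surface, if the arm or the gripper's body presses on something with over 40 N, if the wrist force passes 120 N, or if a joint passes its speed limit or range.

ROBOT

A 6-joint arm with a two-finger parallel gripper is mounted at the origin on the work surface. World frame = base frame: x ahead of the robot, y to its left, z up, the work surface at z = 0. Lengths are in m, angles in degrees, forces in N, time in s.
With the tool pointing down it reaches from about 0.325 to 1 m from the base axis. Payload 5.1 kg.
Tool frame: the origin (TCP) lies on the centre line of the jaws, within the pads' length; the fingertips stand 8 mm ahead of it and the grasp point (between the pads) lies 11 mm behind it (arm.tip_reach is the distance from the TCP to the fingertips, in m); z points along the fingers, y is the line along which they close (so a half turn about z gives the same grasp; the last joint's range is limited). The gripper opens to 85 mm and grips with 20 to 120 N. Pads are 22 mm wide; open, the fingers measure 114 mm over their backs; the gripper's body (76 mm by 85 mm) begins 54 mm behind the grasp point. The pads swing forward as they close: fully open they stand 13 mm farther back than shut.
Start: joints at [64.538, 7.093, 94.555, -0, 78.352, -4.733], TCP at [0.23, 0.608, 0.2] pointing down, gripper open.
Joint ranges: [-149.61, 149.61], [-58.7, 133.49], [1.44, 155.28], [-77.14, 257.14], [18.33, 153.61], [-166.67, 166.67]. Speed limits (degrees/s): [147.25, 147.25, 180, 180, 180, 180].

INTERFACE

Orientations are given as a 3x3 rotation matrix whose columns are the frame's x, y, z axes.
In Python, from bench import arm gives the robot as it stands. The module is installed in compiled form; this text tells all that it offers.
- The arm moves only by the shell command python3 -m crank 'ROWS' [FORCE]. ROWS is JSON, a list of rows, each a list of 3 entries, a list of its own where there are three numbers: the shift along the tool's x, y, z each as a share of 500 mm, from -1 to 1, then the turn, a rotation vector about the tool's x, y, z each as a share of pi/4 rad, from -1 to 1, then the closure, from 0 (fully open) to 1 (shut). In form: [[[dx, dy, dz], [rx, ry, rz], claw], ...]. A call has 1 to 20 rows; each row is the pose to reach, as a shift and turn from the pose commanded when the call began, along the tool's axes at that moment; what a row does not reach only later rows make up. A row lasts 1/12 s, in which the tool goes at most 41.7 mm and 7.16 degrees, less where a joint would pass 70% of its speed; a pose out of reach is approached as far as the arm can. A call with a number of a shift or a turn outside -1 to 1 is refused whole. A call with a gripper value outside its range is refused whole. The fingers move at their own pace and stop on an object; FORCE is the grip in N (left out, the last holds). Time passes only in rows, so rows that repeat a pose let the fingers close. It gives the time, the measured TCP pose, the force, the opening and the grip force at its end, in the units of the state.
- arm.state(): the state, without advancing time (a new reading comes with each control period).
- arm.grab_frame(name): name is "scene" or "top"; returns a dict with "color" (420x560x3 uint8, red, green, blue), "vertical_fov" (degrees; the focal length in pixels is half the picture's height over the tangent of half this angle, whatever the lens; pixels are square), "cx", "cy" (the principal point, pixels), "distortion" ([k1, k2, p1, p2, k3] as OpenCV has them; the pictures are not rectified), "position" and "attitude" of the camera in the world. Camera axes: x right, y down, z forward; pixel columns grow to the right and rows downward; lengths in m; the calibration is good to about 2 mm. A picture is of the moment at which its call begins. There is no depth.
- arm.hand_in(): hands the job in; it is judged then, once.
The state is a dict: "clock": time; "joint_positions": joint angles; "joint_vel": joint speeds; "joint_efforts": joint torques, N m; "eef_pos": TCP position; "eef_rot": TCP orientation; "ft_force": force on the tool from outside, world axes, zero at the start; "wrist_torque": the same for the moment, N m; "grip_width": finger opening in m; "grip_force": force on a finger pad.
Only numpy, scipy, OpenCV 4.12 (cv2) and the standard library are available. Lean on these libraries where they do the work, as an engineer would, in place of code of your own. Each camera call takes 0.05 s, during which the arm holds its last target. There are 200 camera calls.

## Working session

There is one attempt and no reset: what is moved stays moved. The work goes in short steps, Python scripts to look and compute and a shell command to move; the robot and the scene stay as the last step left them, time stands still between calls to the robot, and variables do not carry over. Pictures are saved under pics/ and viewed, at most 10 in all, crops included, and the job is handed in when it is done.

```bash
mkdir -p pics
cat > h.py <<'E'
import numpy as np, cv2
from bench import arm
def grab(n):
    f=arm.grab_frame(n); im=f["color"]; h=im.shape[0]
    fl=h/2/np.tan(np.radians(f["vertical_fov"])/2)
    f["K"]=np.array([[fl,0,f["cx"]],[0,fl,f["cy"]],[0,0,1]]); f["D"]=np.array(f["distortion"],float)
    f["R"]=np.array(f["attitude"]); f["p"]=np.array(f["position"]); f["bgr"]=im[:,:,::-1].copy(); return f
def ray(f,uv):
    q=cv2.undistortPoints(np.array(uv,float).reshape(-1,1,2),f["K"],f["D"]).reshape(-1,2)
    return np.c_[q,np.ones(len(q))]@f["R"].T
def onz(f,uv,z):
    d=ray(f,uv); return f["p"]+d*((z-f["p"][2])/d[:,2])[:,None]
def proj(f,P):
    r=f["R"].T; return cv2.projectPoints(np.array(P,float).reshape(-1,3),cv2.Rodrigues(r)[0],-r@f["p"],f["K"],f["D"])[0].reshape(-1,2)
E
python3 - <<'E'
from h import *
for n in("scene","top"):
    f=grab(n); cv2.imwrite(f"pics/{n}0.png",f["bgr"]); print(n,f["p"],f["R"].round(3).tolist(),f["vertical_fov"])
print(arm.state(),arm.tip_reach)
E
```

```text
scene [1.01789393 0.55830001 0.90117816] [[-0.75, 0.497, -0.436], [0.661, 0.582, -0.474], [0.018, -0.643, -0.765]] 47.20012109540155
top [0.33404784 0.06830815 1.22129029] [[-0.021, -0.981, 0.195], [-1.0, 0.022, 0.002], [-0.006, -0.195, -0.981]] 51.385515669923905
{'clock': 0.1, 'joint_positions': array([ 6.45394308e+01,  7.13211375e+00,  9.46249482e+01, -4.85137007e-04,
        7.83525462e+01, -4.73125905e+00]), 'joint_vel': array([ 0.00198996, -0.0343667 , -0.15503761,  0.00252216,  0.11147012,
        0.09193314]), 'joint_efforts': array([ 4.10065077e-04, -4.24929392e+01, -3.66653395e+01, -1.22767283e-04,
        4.00495890e-03,  4.22902588e-06]), 'eef_pos': array([0.22982382, 0.60736746, 0.19876291]), 'eef_rot': array([[-9.35263632e-01,  3.53950948e-01, -8.14901582e-04],
       [ 3.53951855e-01,  9.35262043e-01, -1.73079765e-03],
       [ 1.49529048e-04, -1.90718803e-03, -9.99998170e-01]]), 'ft_force': array([ 0.04406525,  0.60130499, -0.57178661]), 'wrist_torque': array([-0.00796199, -0.0350777 ,  0.07398619]), 'grip_force': 0.0, 'grip_width': 0.08540336763352954} 0.008
```

View pics/scene0.png

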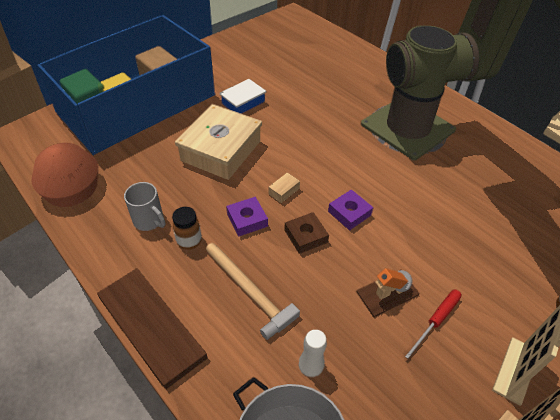

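View pics/top0.png

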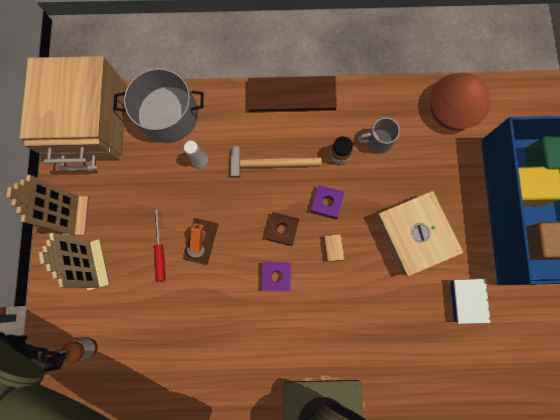

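Top view: the stand-shaped candidates are the dark one (282,229) and two purple ones, (327,202) and (276,277). I choose the dark one. The key handle is orange at (196,238), collar at (195,252), so the blade points towards the robot. The orange-brown ball (460,100) and the red driver (160,262) are not the key. The cam is at (421,233). One close crop to check these.

Run:
```python
from h import *
T=grab("top");S=grab("scene")
c=lambda f,x,y,s,o: cv2.resize(f["bgr"][y-s:y+s,x-s:x+s],(o,o),interpolation=cv2.INTER_CUBIC)
a=np.hstack([c(T,200,242,25,266),c(T,282,229,25,266),c(T,421,233,25,266)])
b=np.hstack([c(S,390,283,30,266),c(S,307,232,30,266),c(S,219,131,25,266)])
cv2.imwrite("pics/crop1.png",np.vstack([a,b]))
for f,n in((T,"top"),(S,"scene")):
    h=cv2.cvtColor(f["bgr"],cv2.COLOR_BGR2HSV)
    m=cv2.inRange(h,(5,200,120),(14,255,255)); 
    x0,y0,x1,y1=(180,215,220,265) if n=="top" else (360,255,425,310)
    k=np.zeros_like(m);k[y0:y1,x0:x1]=m[y0:y1,x0:x1]
    ys,xs=np.nonzero(k);print(n,len(xs),xs.mean(),ys.mean(),cv2.minAreaRect(np.c_[xs,ys].astype(np.int32)))
    # dark stand
    x0,y0,x1,y1=(255,205,310,252) if n=="top" else (275,205,340,260)
    v=h[:,:,2]; k=np.zeros_like(m);k[y0:y1,x0:x1]=(v[y0:y1,x0:x1]<95)*255
    ct=max(cv2.findContours(k,0,2)[0],key=cv2.contourArea);print("stand",cv2.minAreaRect(ct),cv2.contourArea(ct))
```

```text
top 249 195.32128514056225 238.26506024096386 ((195.0933074951172, 237.64907836914062), (11.079282760620117, 27.022640228271484), 7.765166282653809)
stand ((280.3824157714844, 228.47061157226562), (30.55948829650879, 28.376665115356445), 14.03624439239502) 799.0
scene 23 395.04347826086956 277.7391304347826 ((392.4384765625, 278.3923645019531), (17.98503303527832, 21.954145431518555), 60.2551155090332)
stand ((307.08917236328125, 233.9967803955078), (41.26109313964844, 35.91391372680664), 61.38954162597656) 1052.5
```

View pics/crop1.png

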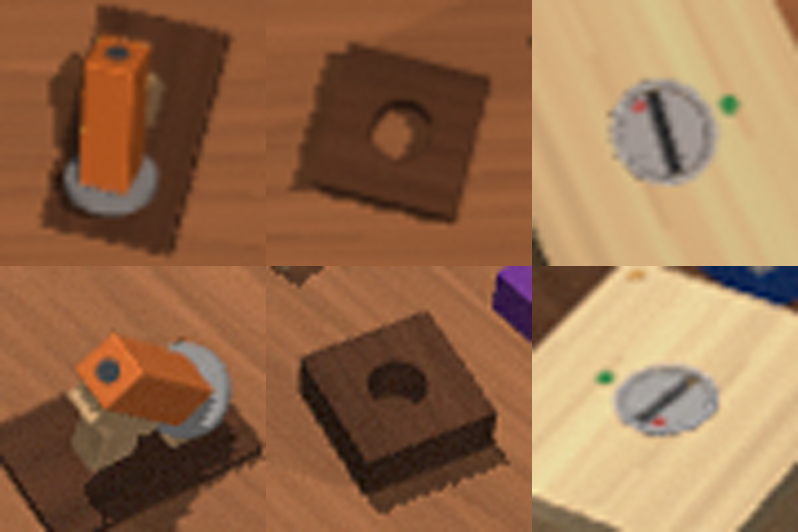

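The crop confirms the choice: an orange key with its collar low, towards the robot; a dark stand with the hole at about (282.4,228.6); and a cam with red and green dots and its slot. Next I compute the positions.

Run:
```python
from h import *
T=grab("top");S=grab("scene")
def tri(a,b):
    d1=ray(T,a)[0];d2=ray(S,b)[0];s=np.linalg.lstsq(np.c_[d1,-d2],S["p"]-T["p"],rcond=None)[0]
    A=T["p"]+s[0]*d1;B=S["p"]+s[1]*d2;return (A+B)/2,np.linalg.norm(A-B)
ang=lambda d:np.degrees(np.arctan2(d[1],d[0]))
print("butt",tri((197.2,226.8),(384.4,276.7)))
print("collar",tri((111/5.32+175,180/5.32+217),(190/4.433+360,124/4.433+253)))
r=onz(T,np.array([(100,8),(230,35),(172,255),(42,222)])/5.32+[175,217],.008)
print("rest",r.mean(0),ang(r[0]-r[3]),ang(r[1]-r[2]),ang(r[0]-r[1]),np.linalg.norm(np.diff(r,axis=0),axis=1))
print("stand",onz(T,(282.4,228.6),.03),onz(S,(306.5,228.6),.03))
print("cam",onz(T,(420.8,232.8),.07),onz(S,(219.4,131.2),.07))
for f,a,b in((T,(119,92),(145,172)),):
    q=onz(f,np.array([a,b])/5.32+[396,208],.07);print("slot",q,ang(q[0]-q[1]))
q=onz(S,np.array([(693-532,380-266),(640-532,418-266)])/5.32+[194,106],.07);print("slotS",q,ang(q[0]-q[1]))
q=onz(T,np.array([(670-532,105),(729-532,105)])/5.32+[396,208],.07);print(q)
q=onz(T,[(432,193),(462,240),(413,275),(379,225)],.07);print("plinth",q.mean(0),[ang(q[i]-q[i-1]) for i in range(4)],[np.linalg.norm(q[i]-q[i-1]) for i in range(4)])
```

```text
butt (array([0.50515258, 0.31769455, 0.08590197]), np.float64(0.0005136643957258569))
collar (array([0.44716146, 0.33356261, 0.02784938]), np.float64(0.0024924964195177034))
rest [0.47613378 0.3242383  0.008     ] -13.849919982488842 -14.083334131075485 76.95050284390926 [0.07088752 0.11828722 0.07042015]
stand [[0.50348918 0.09496502 0.03      ]] [[0.50702324 0.09594312 0.03      ]]
cam [[ 0.47851411 -0.27221085  0.07      ]] [[ 0.48052842 -0.26974553  0.07      ]]
slot [[ 0.49870069 -0.26736806  0.07      ]
 [ 0.4584017  -0.27707674  0.07      ]] 13.545359888233136
slotS [[ 0.46149265 -0.27371736  0.07      ]
 [ 0.49878534 -0.26754637  0.07      ]] -170.60413777229797
[[ 0.49195313 -0.27630148  0.07      ]
 [ 0.49131126 -0.30562381  0.07      ]]
plinth [ 0.47832297 -0.27400692  0.07      ] [np.float64(-60.42389145577229), np.float64(-152.10920957949736), np.float64(123.05956949836643), np.float64(31.07048665789514)] [np.float64(0.16997345213660983), np.float64(0.14549562939221017), np.float64(0.161942913578146), np.float64(0.1553252386762939)]
```

```bash
cat >> h.py <<'E'
from scipy.spatial.transform import Rotation as Ro
def down(yaw): # tool z down, tool y at world angle yaw (deg)
    a=np.radians(yaw); y=np.array([np.cos(a),np.sin(a),0]); z=np.array([0,0,-1.]); return np.c_[np.cross(y,z),y,z]
def step(p,R=None):
    s=arm.state(); R0=np.array(s["eef_rot"]); d=R0.T@(np.array(p)-s["eef_pos"])/.5
    r=np.zeros(3) if R is None else Ro.from_matrix(R0.T@R).as_rotvec()/(np.pi/4)
    print("shift",d.round(4),"turn",r.round(4),"rowsneeded",np.ceil(max(np.linalg.norm(d)*500/41.7,np.linalg.norm(r)*45/7.16)))
E
python3 - <<'E'
from h import *
step([.477,.3243,.17],down(76))
E
```

```text
shift [-0.6627 -0.3552  0.0591] turn [-0.001  -0.0002 -0.1495] rowsneeded 10.0
```

```bash
python3 -m crank '[[[-0.663,-0.355,0.059],[-0.001,0,-0.15],0],[[-0.663,-0.355,0.059],[-0.001,0,-0.15],0],[[-0.663,-0.355,0.059],[-0.001,0,-0.15],0],[[-0.663,-0.355,0.059],[-0.001,0,-0.15],0],[[-0.663,-0.355,0.059],[-0.001,0,-0.15],0],[[-0.663,-0.355,0.059],[-0.001,0,-0.15],0],[[-0.663,-0.355,0.059],[-0.001,0,-0.15],0],[[-0.663,-0.355,0.059],[-0.001,0,-0.15],0],[[-0.663,-0.355,0.059],[-0.001,0,-0.15],0],[[-0.663,-0.355,0.059],[-0.001,0,-0.15],0],[[-0.663,-0.355,0.059],[-0.001,0,-0.15],0],[[-0.663,-0.355,0.059],[-0.001,0,-0.15],0],[[-0.663,-0.355,0.059],[-0.001,0,-0.15],0],[[-0.663,-0.355,0.059],[-0.001,0,-0.15],0],[[-0.663,-0.355,0.059],[-0.001,0,-0.15],0]]' 40
python3 - <<'E'
from h import *
print(arm.state()["eef_pos"]); step([.477,.3243,.052],down(76))
f=grab("scene"); cv2.imwrite("pics/s2.png",cv2.resize(f["bgr"][170:370,300:500],(600,600)))
E
```

```text
clock: 1.55
eef_pos: [0.4765, 0.3257, 0.1706]
eef_rot: [[-0.971, 0.239, 0.0], [0.239, 0.971, 0.001], [-0.0, 0.001, -1.0]]
ft_force: [0.5, 0.4, 0.1]
grip_width: 0.0852
grip_force: 0.0
[0.47649867 0.32572999 0.17058646]
shift [-0.0016 -0.0028  0.2372] turn [0.0013 0.0002 0.0033] rowsneeded 3.0
```

View pics/s2.png

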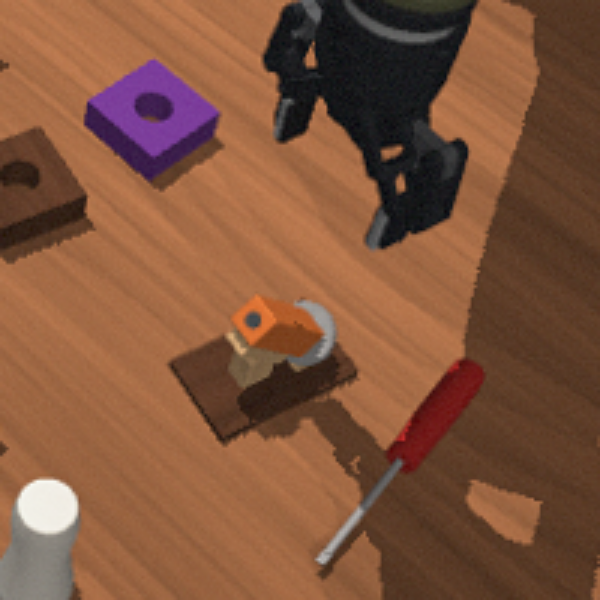

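The gripper is above the key with its fingers straddling it (key handle at about crop (275,325)). The view is clear, so I descend and close.

```bash
python3 -m crank '[[[-0.001,-0.002,0.08],[0,0,0],0],[[-0.001,-0.003,0.14],[0,0,0],0],[[-0.001,-0.003,0.2],[0,0,0],0],[[-0.001,-0.003,0.237],[0,0,0],0],[[-0.001,-0.003,0.237],[0,0,0],0],[[-0.001,-0.003,0.237],[0,0,0],0],[[-0.001,-0.003,0.237],[0,0,0],1],[[-0.001,-0.003,0.237],[0,0,0],1],[[-0.001,-0.003,0.237],[0,0,0],1],[[-0.001,-0.003,0.237],[0,0,0],1],[[-0.001,-0.003,0.237],[0,0,0],1],[[-0.001,-0.003,0.237],[0,0,0],1],[[-0.001,-0.003,0.237],[0,0,0],1],[[-0.001,-0.003,0.237],[0,0,0],1],[[-0.001,-0.003,0.237],[0,0,0],1],[[-0.001,-0.003,0.237],[0,0,0],1]]' 50
```

```text
clock: 2.93
eef_pos: [0.4761, 0.3229, 0.055]
eef_rot: [[-0.97, 0.242, -0.004], [0.242, 0.97, -0.001], [0.003, -0.002, -1.0]]
ft_force: [-13.8, -5.4, 18.9]
grip_width: 0.0003
grip_force: 19.6
```

Run:
```python
from h import *
f=grab("scene");g=grab("top")
cv2.imwrite("pics/s3.png",np.hstack([cv2.resize(f["bgr"][220:340,320:440],(400,400)),cv2.resize(g["bgr"][190:290,150:250],(400,400))]))
print(arm.state()["grip_width"])
```

```text
0.0003625376605699203
```

View pics/s3.png

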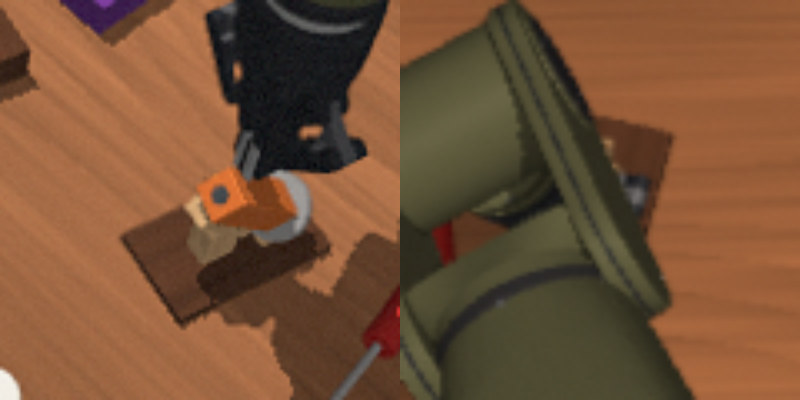

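Run:
```python
from h import *
f=grab("scene");g=grab("top");s=arm.state();p=s["eef_pos"];R=s["eef_rot"];print(p,s["ft_force"])
P=[p,p+R[:,2]*.008,[.477,.3243,.059],[.505,.3177,.087],p+[0,0,.1]]
print(proj(f,P).round(1).tolist());print(proj(g,P).round(1).tolist())
im=f["bgr"].copy()
for c,q in zip([(255,0,0),(0,255,0),(255,255,0),(0,0,255),(255,0,255)],proj(f,P)): cv2.circle(im,tuple(int(v) for v in q.round()),1,c,-1)
cv2.imwrite("pics/s4.png",cv2.resize(im[220:340,320:440],(600,600),interpolation=cv2.INTER_NEAREST))
```

```text
[0.47608183 0.3228971  0.05500867] [-12.3007708   -5.87430588  18.41054435]
[[392.4, 278.5], [391.7, 280.5], [393.0, 278.1], [384.4, 276.3], [402.8, 250.6]]
[[197.4, 239.3], [198.1, 239.6], [196.6, 238.8], [197.0, 226.9], [188.7, 234.6]]
```

View pics/s4.png

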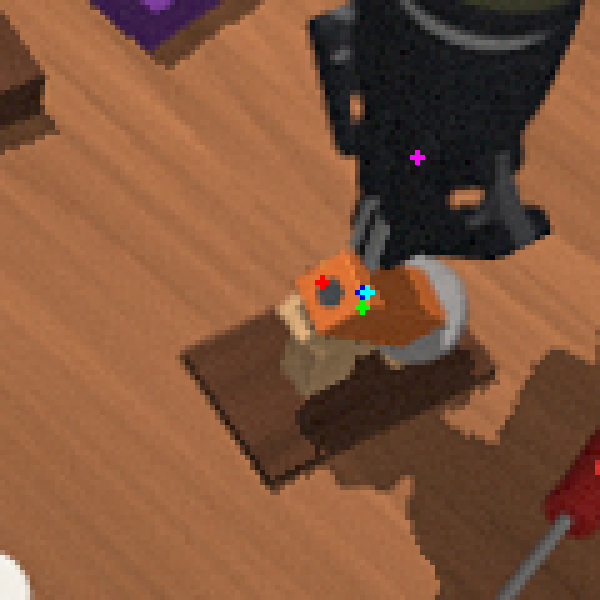

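```bash
cat > m.py <<'E'
from h import *
import sys
f=grab("scene");s=arm.state();p=s["eef_pos"];R=s["eef_rot"]
q=proj(f,[p+R[:,2]*.008])[0];x,y=q.round().astype(int);print(p,R.round(3).tolist(),q)
np.savez("pics/"+sys.argv[1]+".npz",im=f["bgr"],p=p,R=R,q=q)
E
U='x'; python3 -m crank '[[[0,0,-0.08],[0,0,0],1],[[0,0,-0.16],[0,0,0],1],[[0,0,-0.24],[0,0,0],1],[[0,0,-0.3],[0,0,0],1],[[0,0,-0.3],[0,0,0],1],[[0,0,-0.3],[0,0,0],1],[[0,0,-0.3],[0,0,0],1]]' >/dev/null; python3 m.py a
python3 -m crank '[[[0,0,0],[0,0,1],1],[[0,0,0],[0,0,1],1],[[0,0,0],[0,0,1],1],[[0,0,0],[0,0,1],1],[[0,0,0],[0,0,1],1],[[0,0,0],[0,0,1],1],[[0,0,0],[0,0,1],1],[[0,0,0],[0,0,1],1],[[0,0,0],[0,0,1],1]]' >/dev/null; python3 m.py b
python3 - <<'E'
import numpy as np,cv2
o=[]
for n in "ab":
    d=np.load(f"pics/{n}.npz");x,y=d["q"].round().astype(int);im=d["im"].copy();cv2.circle(im,(int(x),int(y)),1,(0,0,255),-1)
    print(x-40,y-70); o.append(cv2.resize(im[y-70:y+30,x-40:x+40],(400,500),interpolation=cv2.INTER_NEAREST))
cv2.imwrite("pics/s5.png",np.hstack(o))
E
```

```text
[0.47660156 0.32242449 0.20024625] [[-0.97, 0.242, -0.002], [0.242, 0.97, -0.001], [0.002, -0.001, -1.0]] [406.71007313 239.00198475]
[0.47677203 0.32255623 0.20027592] [[-0.516, 0.856, -0.002], [0.856, 0.516, -0.001], [0.001, -0.002, -1.0]] [406.71123404 239.08265749]
367 169
367 169
```

View pics/s5.png

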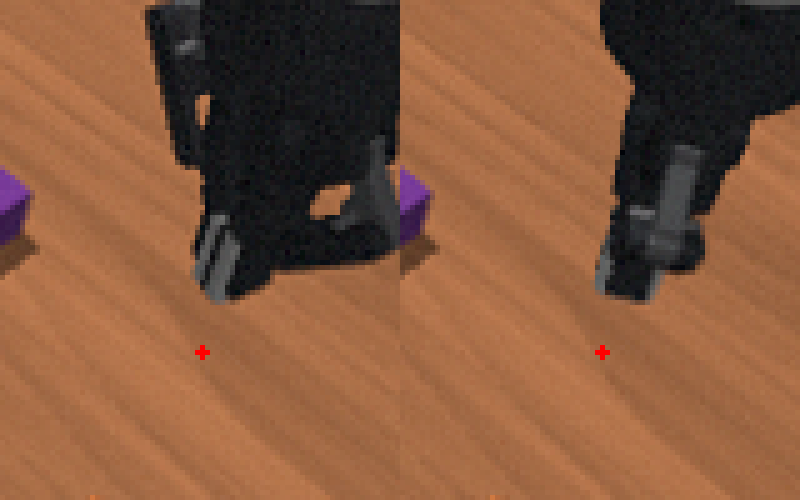

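Both views show the closed fingertips about 12 px above the expected tip, whichever way the tool is turned. So the real tips stand about 41 mm behind the stated ones along the tool axis, which agrees with the earlier contact on the key's upper face. I correct for this.

```bash
python3 -m crank '[[[0.003,0.002,0],[0,0,-1],0],[[0.003,0.002,0],[0,0,-1],0],[[0.003,0.002,0],[0,0,-1],0],[[0.003,0.002,0],[0,0,-1],0],[[0.003,0.002,0],[0,0,-1],0],[[0.003,0.002,0],[0,0,-1],0],[[0.003,0.002,0],[0,0,-1],0],[[0.003,0.002,0],[0,0,-1],0],[[0.003,0.002,0.08],[0,0,-1],0],[[0.003,0.002,0.16],[0,0,-1],0],[[0.003,0.002,0.22],[0,0,-1],0],[[0.003,0.002,0.26],[0,0,-1],0],[[0.003,0.002,0.3],[0,0,-1],0],[[0.003,0.002,0.3],[0,0,-1],0],[[0.003,0.002,0.3],[0,0,-1],0]]'
python3 - <<'E'
from h import *
step([.477,.3243,.013],down(76))
E
```

```text
clock: 5.82
eef_pos: [0.4765, 0.3242, 0.0506]
eef_rot: [[-0.97, 0.242, -0.003], [0.242, 0.97, -0.001], [0.002, -0.002, -1.0]]
ft_force: [-0.4, 0.4, -0.1]
grip_width: 0.0852
grip_force: 0.0
shift [-0.0011  0.0005  0.0751] turn [-0.0019 -0.003  -0.0001] rowsneeded 1.0
```

```bash
python3 -m crank '[[[-0.001,0,0.03],[0,0,0],0],[[-0.001,0,0.055],[0,0,0],0],[[-0.001,0,0.075],[0,0,0],0],[[-0.001,0,0.075],[0,0,0],0],[[-0.001,0,0.075],[0,0,0],0]]'; python3 -m crank '[[[0,0,0],[0,0,0],1],[[0,0,0],[0,0,0],1],[[0,0,0],[0,0,0],1],[[0,0,0],[0,0,0],1],[[0,0,0],[0,0,0],1],[[0,0,0],[0,0,0],1],[[0,0,0],[0,0,0],1],[[0,0,0],[0,0,0],1],[[0,0,0],[0,0,0],1]]' 60
```

```text
clock: 6.23
eef_pos: [0.4777, 0.3246, 0.0141]
eef_rot: [[-0.97, 0.242, -0.001], [0.242, 0.97, 0.0], [0.001, 0.0, -1.0]]
ft_force: [0.1, -0.2, 0.5]
grip_width: 0.0857
grip_force: 0.0
clock: 6.98
eef_pos: [0.4784, 0.3251, 0.015]
eef_rot: [[-0.97, 0.242, 0.001], [0.242, 0.97, 0.001], [-0.001, 0.002, -1.0]]
ft_force: [-0.6, 0.7, 4.5]
grip_width: 0.0253
grip_force: 59.1
```

```bash
python3 -m crank '[[[0,0,-0.06],[0,0,0],1],[[0,0,-0.14],[0,0,0],1],[[0,0,-0.22],[0,0,0],1],[[0,0,-0.3],[0,0,0],1],[[0,0,-0.3],[0,-0.16,0],1],[[0,0,-0.3],[0,-0.32,0],1],[[0,0,-0.3],[0,-0.48,0],1],[[0,0,-0.3],[0,-0.64,0],1],[[0,0,-0.3],[0,-0.8,0],1],[[0,0,-0.3],[0,-0.96,0],1],[[0,0,-0.3],[0,-1,0],1],[[0,0,-0.3],[0,-1,0],1],[[0,0,-0.3],[0,-1,0],1],[[0,0,-0.3],[0,-1,0],1]]'
python3 - <<'E'
from h import *
f=grab("scene");s=arm.state();p=s["eef_pos"];R=s["eef_rot"]
g=p-R[:,2]*.011; A=g-R[:,2]*.041; B=g+[0,0,.041]
print("A axial",A,proj(f,[A]),"B world",B,proj(f,[B]))
im=f["bgr"].copy()
cv2.imwrite("pics/raw6.png",im)
for P,c in((A,(255,255,0)),(B,(0,255,0))):
    q=proj(f,[P])[0].round().astype(int);cv2.circle(im,tuple(int(v) for v in q),1,c,-1)
x,y=proj(f,[A])[0].round().astype(int);print(x-50,y-50)
cv2.imwrite("pics/s6.png",cv2.resize(im[y-50:y+50,x-50:x+50],(600,600),interpolation=cv2.INTER_NEAREST))
E
```

```text
clock: 8.15
eef_pos: [0.4785, 0.3248, 0.1648]
eef_rot: [[-0.686, 0.242, 0.686], [0.172, 0.97, -0.17], [-0.707, 0.001, -0.708]]
ft_force: [-0.1, -0.2, -1.9]
grip_width: 0.0253
grip_force: 59.4
A axial [0.44321318 0.33360697 0.2021276 ] [[423.56839871 230.13186457]] B world [0.4713527  0.32663222 0.21413588] [[412.88958153 231.72877656]]
374 180
```

View pics/s6.png

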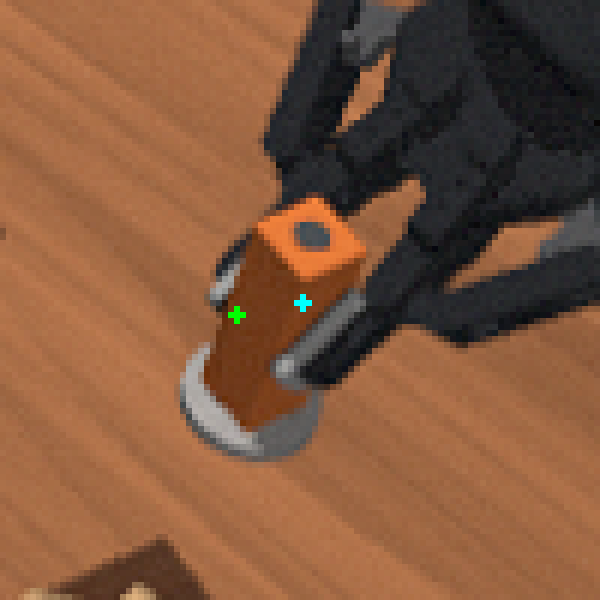

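The key is held nearly upright, with the butt at about crop (313,235) and the collar at (255,400). The axial-offset marker (303,302) lies on the handle, so the axial model is right and key_center = TCP − 0.0445·Rz.

```bash
cat >> h.py <<'E'
def kstep(c,R=None,off=.0445):
    R=np.array(arm.state()["eef_rot"]) if R is None else R
    step(np.array(c)+off*R[:,2],R)
E
python3 - <<'E'
from h import *
f=grab("scene");s=arm.state();R=s["eef_rot"];c=s["eef_pos"]-.0445*R[:,2]
print(c,proj(f,[c+[0,0,.04],c,c-[0,0,.04]]).round(1).tolist())
kstep([.505,.0955,.13])
E
```

```text
[0.44850246 0.33230999 0.19702019] [[426.0, 219.4], [420.7, 232.8], [415.7, 245.4]]
shift [-0.0647 -0.4323  0.2529] turn [0. 0. 0.] rowsneeded 7.0
```

```bash
python3 -m crank '[[[-0.065,-0.07,0],[0,0,0],1],[[-0.065,-0.14,0.04],[0,0,0],1],[[-0.065,-0.21,0.08],[0,0,0],1],[[-0.065,-0.28,0.12],[0,0,0],1],[[-0.065,-0.35,0.18],[0,0,0],1],[[-0.065,-0.4,0.23],[0,0,0],1],[[-0.065,-0.432,0.253],[0,0,0],1],[[-0.065,-0.432,0.253],[0,0,0],1],[[-0.065,-0.432,0.253],[0,0,0],1],[[-0.065,-0.432,0.253],[0,0,0],1],[[-0.065,-0.432,0.253],[0,0,0],1]]'
python3 - <<'E'
from h import *
f=grab("scene");s=arm.state();R=s["eef_rot"];c=s["eef_pos"]-.0445*R[:,2];print(c)
h=cv2.cvtColor(f["bgr"],cv2.COLOR_BGR2HSV);q=proj(f,[c+[0,0,.04],c,c-[0,0,.04]]);print(q.round(1).tolist())
m=cv2.inRange(h,(5,200,180),(16,255,255));x,y=q[0].astype(int);k=np.zeros_like(m);k[y-25:y+25,x-25:x+25]=m[y-25:y+25,x-25:x+25]
ys,xs=np.nonzero(k);print("butt face mask",len(xs),xs.mean(),ys.mean(),(xs.min()+xs.max())/2,(ys.min()+ys.max())/2)
kstep([.505,.0955,.075])
kstep([.505,.0955,.085])
E
```

```text
clock: 9.17
eef_pos: [0.5359, 0.0889, 0.0995]
eef_rot: [[-0.685, 0.241, 0.688], [0.171, 0.971, -0.169], [-0.709, 0.002, -0.706]]
ft_force: [0.2, 0.7, -2.6]
grip_width: 0.0249
grip_force: 59.9
[0.50518232 0.09668035 0.13078177]
[[311.5, 186.6], [310.2, 199.4], [309.0, 211.4]]<stdin>:5: RuntimeWarning: Mean of empty slice.
  ret = ret.dtype.type(ret / rcount)
Traceback (most recent call last):
ValueError: zero-size array to reduction operation minimum which has no identity
```

```bash
python3 -m crank '[[[0.02,-0.003,0.02],[0,0,0],1],[[0.04,-0.003,0.04],[0,0,0],1],[[0.055,-0.003,0.055],[0,0,0],1],[[0.064,-0.003,0.064],[0,0,0],1],[[0.07,-0.003,0.07],[0,0,0],1],[[0.073,-0.003,0.073],[0,0,0],1],[[0.076,-0.003,0.076],[0,0,0],1],[[0.076,-0.003,0.076],[0,0,0],1],[[0.076,-0.003,0.076],[0,0,0],1]]'
python3 - <<'E'
from h import *
f=grab("scene");s=arm.state();R=s["eef_rot"];c=s["eef_pos"]-.0445*R[:,2];print(c)
q=proj(f,[c,[.505,.0955,.03]])
x,y=q[0].astype(int)
cv2.imwrite("pics/s7.png",cv2.resize(f["bgr"][y-40:y+50,x-45:x+45],(600,600),interpolation=cv2.INTER_NEAREST));print(x-45,y-40,q)
E
```

```text
clock: 9.97
eef_pos: [0.535, 0.0869, 0.0447]
eef_rot: [[-0.685, 0.241, 0.687], [0.171, 0.97, -0.17], [-0.708, 0.001, -0.706]]
ft_force: [0.3, 0.0, -1.2]
grip_width: 0.0252
grip_force: 60.0
[0.50443192 0.09435903 0.07618306]
263 174 [[308.11491621 214.83595877]
 [307.00403413 228.03673431]]
```

View pics/s7.png

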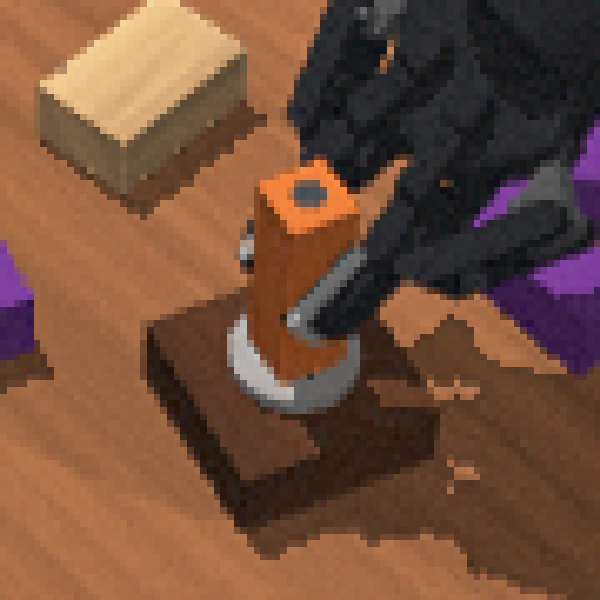

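The key stands in the hole, its collar (crop (295,370)) over the middle of the dark block. I lower it slightly, watch the force, then release.

```bash
python3 -m crank '[[[0.002,0.001,0.002],[0,0,0],1],[[0.002,0.001,0.002],[0,0,0],1],[[0.002,0.001,0.002],[0,0,0],1]]'
```

```text
clock: 10.27
eef_pos: [0.5357, 0.0871, 0.044]
eef_rot: [[-0.685, 0.241, 0.688], [0.171, 0.97, -0.17], [-0.709, 0.001, -0.706]]
ft_force: [-0.7, -1.3, 3.0]
grip_width: 0.0254
grip_force: 60.3
```

```bash
python3 -m crank '[[[0,0,0],[0,0,0],0.5],[[0,0,0],[0,0,0],0],[[0,0,0],[0,0,0],0],[[0,0,0],[0,0,0],0],[[0,0,0],[0,0,0],0],[[0,0,0],[0,0,0],0],[[0,0,0],[0,0,0],0],[[0,0,-0.05],[0,0,0],0],[[0,0,-0.12],[0,0,0],0],[[0,0,-0.2],[0,0,0],0],[[0,0,-0.28],[0,0,0],0],[[0,0,-0.28],[0,0,0],0],[[0,0,-0.28],[0,0,0],0]]'
python3 - <<'E'
from h import *
f=grab("scene");s=arm.state()
# expected butt px vs seen
b=proj(f,[[.505,.0955,.116]])[0];print("expect butt",b)
h=cv2.cvtColor(f["bgr"],cv2.COLOR_BGR2HSV);m=cv2.inRange(h,(5,190,90),(16,255,255));x,y=b.astype(int)
n,l,st,ce=cv2.connectedComponentsWithStats(m[y-30:y+50,x-30:x+30])
i=1+st[1:,4].argmax();print(st[i],ce[i]+[x-30,y-30]);
mm=(l==i);v=h[y-30:y+50,x-30:x+30,2];br=mm&(v>190);ys,xs=np.nonzero(br);print("bright",len(xs),xs.mean()+x-30,ys.mean()+y-30, xs.min()+x-30,xs.max()+x-30,ys.min()+y-30,ys.max()+y-30)
np.savez("pics/rel.npz",im=f["bgr"])
kstep([.505,.0955,.2],down(76),.052); print(s["joint_positions"])
E
```

```text
clock: 11.35
eef_pos: [0.4396, 0.1124, 0.1468]
eef_rot: [[-0.679, 0.239, 0.694], [0.173, 0.971, -0.165], [-0.713, 0.008, -0.701]]
ft_force: [-0.5, -0.1, -0.4]
grip_width: 0.0854
grip_force: 0.0
expect butt [309.4494512  203.55148903]
[ 21  26  17  32 321] [307.93146417 215.35825545]
bright 50 308.98 203.72 302 315 199 209
shift [-0.1022  0.0008  0.0902] turn [ 5.1000e-03  1.0045e+00 -1.0000e-04] rowsneeded 7.0
[ 24.61754785 -42.97222886 147.45943996 -39.02383992  44.33846814
 -30.48533427]
```

```bash
python3 -m crank '[[[0,0,-0.05],[0,0.1,0],0],[[-0.05,0,-0.02],[0.001,0.25,0],0],[[-0.1,0,0.05],[0.002,0.4,0],0],[[-0.102,0,0.09],[0.003,0.55,0],0],[[-0.102,0.001,0.09],[0.005,0.7,0],0],[[-0.102,0.001,0.09],[0.005,0.85,0],0],[[-0.102,0.001,0.09],[0.005,1,0],0],[[-0.102,0.001,0.09],[0.005,1,0],0],[[-0.102,0.001,0.09],[0.005,1,0],0],[[-0.102,0.001,0.09],[0.005,1,0],0],[[-0.102,0.001,0.09],[0.005,1,0],0],[[-0.102,0.001,0.09],[0.005,1,0],0]]'
python3 - <<'E'
from h import *
print(arm.state()["joint_positions"]);kstep([.505,.0955,.076],down(76),.052)
E
```

```text
clock: 12.4
eef_pos: [0.5034, 0.0952, 0.1453]
eef_rot: [[-0.97, 0.242, -0.001], [0.242, 0.97, -0.003], [-0.0, -0.003, -1.0]]
ft_force: [-0.5, 0.9, 0.5]
grip_width: 0.0853
grip_force: 0.0
[  4.80633607  -8.18073978 115.07953055  -0.17473404  73.15600526
 -71.12010115]
shift [-0.0029  0.0021  0.2426] turn [-0.0039  0.     -0.0005] rowsneeded 3.0
```

```bash
python3 -m crank '[[[-0.003,0.002,0.06],[-0.004,0,0],0],[[-0.003,0.002,0.12],[-0.004,0,0],0],[[-0.003,0.002,0.17],[-0.004,0,0],0],[[-0.003,0.002,0.21],[-0.004,0,0],0],[[-0.003,0.002,0.23],[-0.004,0,0],0],[[-0.003,0.002,0.242],[-0.004,0,0],0],[[-0.003,0.002,0.242],[-0.004,0,0],0],[[-0.003,0.002,0.242],[-0.004,0,0],0]]';python3 -m crank '[[[0,0,0],[0,0,0],1],[[0,0,0],[0,0,0],1],[[0,0,0],[0,0,0],1],[[0,0,0],[0,0,0],1],[[0,0,0],[0,0,0],1],[[0,0,0],[0,0,0],1],[[0,0,0],[0,0,0],1],[[0,0,0],[0,0,0],1],[[0,0,0],[0,0,0],1]]' 80
```

```text
clock: 13.07
eef_pos: [0.507, 0.0955, 0.0261]
eef_rot: [[-0.97, 0.243, 0.002], [0.243, 0.97, 0.0], [-0.002, 0.001, -1.0]]
ft_force: [0.3, -0.0, 0.3]
grip_width: 0.0854
grip_force: 0.0
clock: 13.82
eef_pos: [0.5067, 0.0952, 0.0254]
eef_rot: [[-0.97, 0.243, 0.001], [0.243, 0.97, 0.0], [-0.001, 0.001, -1.0]]
ft_force: [-0.9, -0.1, 5.2]
grip_width: 0.0253
grip_force: 70.3
```

```bash
python3 -m crank '[[[0,0,-0.05],[0,0,0],1],[[0,0,-0.12],[0,0,0],1],[[0,0,-0.19],[0,0,0],1],[[0,0,-0.21],[0,0,0],1],[[0,0,-0.21],[0,0,0],1],[[0,0,-0.21],[0,0,0],1]]'
cat > cam.py <<'E'
from h import *
def cam(n,bgr,f):
    q=proj(f,[[.4795,-.271,.07]])[0].round().astype(int);r=20
    c=bgr[q[1]-r:q[1]+r,q[0]-r:q[0]+r].astype(int)
    # rectify onto the panel plane: 0.5 mm grid, 60 mm square
    g=np.arange(-60,61)*.0005;X,Y=np.meshgrid(g+.4795,g-.271,indexing="ij")
    uv=proj(f,np.c_[X.ravel(),Y.ravel(),np.full(X.size,.07)]).astype(np.float32).reshape(121,121,2)
    w=cv2.remap(bgr,uv[...,0],uv[...,1],cv2.INTER_CUBIC);h=cv2.cvtColor(w,cv2.COLOR_BGR2HSV)
    m=((h[...,1]<70)|(h[...,2]<70)).astype(np.uint8)*255
    ct=max(cv2.findContours(m,0,1)[0],key=cv2.contourArea);hull=cv2.convexHull(ct)
    (cy,cx),ax,_=cv2.fitEllipse(hull);C=np.array([.4795+(cx-60)*.0005,-.271+(cy-60)*.0005])
    i,j=np.indices(m.shape);rr=np.hypot((i-cx),(j-cy))*.5
    s=(h[...,2]<95)&(rr<17);P=np.c_[i[s],j[s]]*.5;u,_,vt=np.linalg.svd(P-P.mean(0));d=vt[0]*np.sign(vt[0][0])
    print(n,"cam",C.round(4),"axes mm",np.array(ax)*.5,"slot n",s.sum(),"mid",(P.mean(0)-[cx/2,cy/2]).round(1),"angle",np.degrees(np.arctan2(d[1],d[0])).round(1))
    return w
E
python3 - <<'E'
from cam import *
T=grab("top");S=grab("scene")
a=cam("top",cv2.imread("pics/top0.png"),T);b=cam("scene",cv2.imread("pics/scene0.png"),S)
cv2.imwrite("pics/s8.png",cv2.resize(np.hstack([a,b]),(800,400)))
# plinth yaw from long edges, in a rectified panel image
f=T;g=np.arange(-130,131)*.001;X,Y=np.meshgrid(g+.4795,g-.271,indexing="ij")
uv=proj(f,np.c_[X.ravel(),Y.ravel(),np.full(X.size,.07)]).astype(np.float32).reshape(261,261,2)
w=cv2.remap(cv2.imread("pics/top0.png"),uv[...,0],uv[...,1],cv2.INTER_LINEAR);h=cv2.cvtColor(w,cv2.COLOR_BGR2HSV)
m=((h[...,2]>165)&(h[...,1]<150)).astype(np.uint8)*255
m=cv2.morphologyEx(m,cv2.MORPH_CLOSE,np.ones((15,15)));ct=max(cv2.findContours(m,0,1)[0],key=cv2.contourArea);print("plinth",cv2.minAreaRect(ct))
E
```

```text
clock: 14.32
eef_pos: [0.5057, 0.0951, 0.1288]
eef_rot: [[-0.97, 0.243, -0.001], [0.243, 0.97, 0.0], [0.001, 0.0, -1.0]]
ft_force: [-0.7, 0.3, -2.9]
grip_width: 0.0255
grip_force: 70.2
top cam [ 0.4799 -0.2714] axes mm [53.43231964 54.10773849] slot n 877 mid [-0.   0.4] angle 12.3
scene cam [ 0.4802 -0.2733] axes mm [53.92171478 55.86001587] slot n 598 mid [0.9 1.1] angle 13.1
plinth ((129.27899169921875, 129.941650390625), (182.18397521972656, 161.9994354248047), 68.4046859741211)
```

View pics/s8.png

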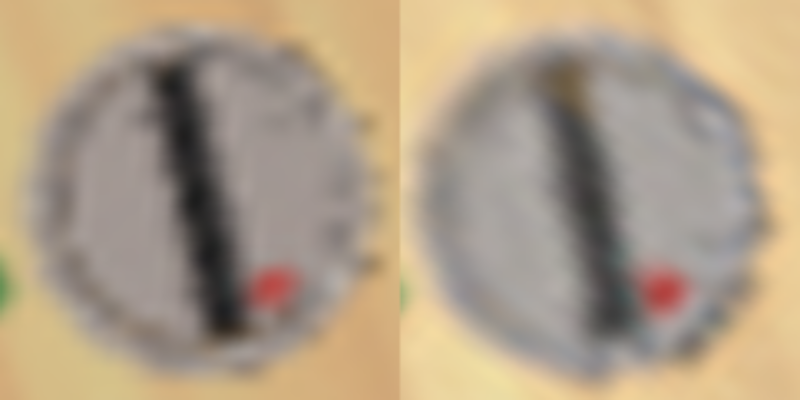

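The rectified views show the slot at about 12.5° through the cam centre, near (0.480,−0.2715), with the plinth x axis at about 21.6°. So the cam starts at about 0.16 rad, and the final slot angle should be about −68.4°.

Run:
```python
from h import *
step([.4799,-.2725,.129],down(31))
```

```text
shift [-0.1314 -0.7248 -0.0042] turn [-0.0039 -0.0052  0.9985] rowsneeded 9.0
```

```bash
python3 -m crank '[[[-0.131,-0.725,-0.004],[-0.003,-0.004,0.998],1],[[-0.131,-0.725,-0.004],[-0.003,-0.004,0.998],1],[[-0.131,-0.725,-0.004],[-0.003,-0.004,0.998],1],[[-0.131,-0.725,-0.004],[-0.003,-0.004,0.998],1],[[-0.131,-0.725,-0.004],[-0.003,-0.004,0.998],1],[[-0.131,-0.725,-0.004],[-0.003,-0.004,0.998],1],[[-0.131,-0.725,-0.004],[-0.003,-0.004,0.998],1],[[-0.131,-0.725,-0.004],[-0.003,-0.004,0.998],1],[[-0.131,-0.725,-0.004],[-0.003,-0.004,0.998],1],[[-0.131,-0.725,-0.004],[-0.003,-0.004,0.998],1],[[-0.131,-0.725,-0.004],[-0.003,-0.004,0.998],1],[[-0.131,-0.725,-0.004],[-0.003,-0.004,0.998],1],[[-0.131,-0.725,-0.004],[-0.003,-0.004,0.998],1],[[-0.131,-0.725,-0.004],[-0.003,-0.004,0.998],1]]'
python3 - <<'E'
from h import *
step([.4799,-.2725,.0954],down(12.5))
E
```

```text
clock: 15.58
eef_pos: [0.4814, -0.2709, 0.1308]
eef_rot: [[-0.517, 0.856, 0.003], [0.856, 0.517, 0.001], [-0.0, 0.003, -1.0]]
ft_force: [0.3, 0.8, -1.2]
grip_width: 0.0249
grip_force: 70.9
shift [-0.0012 -0.0046  0.0707] turn [ 0.0039 -0.0005  0.414 ] rowsneeded 3.0
```

```bash
python3 -m crank '[[[-0.001,-0.004,0.02],[0.003,0,0.15],1],[[-0.001,-0.004,0.04],[0.003,0,0.3],1],[[-0.001,-0.004,0.06],[0.003,0,0.414],1],[[-0.001,-0.004,0.08],[0.003,0,0.414],1],[[-0.001,-0.004,0.094],[0.003,0,0.414],1],[[-0.001,-0.004,0.094],[0.003,0,0.414],1],[[-0.001,-0.004,0.094],[0.003,0,0.414],1],[[-0.001,-0.004,0.094],[0.003,0,0.414],1]]'
python3 - <<'E'
from h import *
f=grab("scene");s=arm.state();p=s["eef_pos"];print(s["joint_positions"])
c=p+.0506*np.array([0,0,1]);q=proj(f,[c+[0,0,.04],c-[0,0,.04]]);print(q.round(1).tolist())
h=cv2.cvtColor(f["bgr"],cv2.COLOR_BGR2HSV);m=cv2.inRange(h,(5,190,90),(16,255,255));x,y=q[0].astype(int)
n,l,st,ce=cv2.connectedComponentsWithStats(m[y-20:y+40,x-25:x+25]);i=1+st[1:,4].argmax();print("orange",st[i],ce[i]+[x-25,y-20])
# collar: grey low-saturation blob below
x,y=q[1].astype(int);k=((h[...,1]<60)&(h[...,2]>90)).astype(np.uint8);n,l,st,ce=cv2.connectedComponentsWithStats(k[y-15:y+25,x-20:x+20])
for i in range(1,n):
    if st[i,4]>15: print("grey",st[i]+[x-20,y-15,0,0,0],ce[i]+[x-20,y-15])
r=.023;t=np.linspace(0,6.28,60);e=proj(f,np.c_[c[0]+r*np.cos(t),c[1]+r*np.sin(t),np.full(60,c[2]-.043)]);print("collar expect",e.min(0),e.max(0))
step([.4799,-.2725,.0835],down(12.5))
E
```

```text
clock: 16.25
eef_pos: [0.4808, -0.2739, 0.0853]
eef_rot: [[-0.216, 0.976, 0.003], [0.976, 0.216, -0.001], [-0.002, 0.002, -1.0]]
ft_force: [-0.3, 1.0, -2.2]
grip_width: 0.025
grip_force: 70.9
[-3.52550165e+01  5.70327910e-01  1.12906555e+02  3.90465567e-02
  6.63432260e+01 -4.77133681e+01]
[[215.1, 97.7], [217.5, 122.7]]
orange [ 22  19  12  30 172] [219.11627907 111.80813953]
grey [209 121  20  17 193] [218.56994819 130.        ]
collar expect [208.80521783 118.06354136] [226.44450371 129.36048577]
shift [ 0.0035 -0.0013  0.0041] turn [ 0.0033  0.0024 -0.0013] rowsneeded 1.0
```

```bash
python3 -m crank '[[[0.002,-0.001,0.004],[0.003,0.002,0],1],[[0.002,-0.001,0.008],[0.003,0.002,0],1],[[0.002,-0.001,0.012],[0.003,0.002,0],1],[[0.002,-0.001,0.016],[0.003,0.002,0],1],[[0.002,-0.001,0.016],[0.003,0.002,0],1],[[0.002,-0.001,0.016],[0.003,0.002,0],1]]'; python3 -m crank '[[[0,0,0.002],[0,0,0],1],[[0,0,0.004],[0,0,0],1],[[0,0,0.004],[0,0,0],1],[[0,0,0.004],[0,0,0],1]]'
```

```text
clock: 16.8
eef_pos: [0.4795, -0.2729, 0.0764]
eef_rot: [[-0.215, 0.977, -0.001], [0.977, 0.215, 0.001], [0.001, -0.001, -1.0]]
ft_force: [0.1, -1.0, -1.7]
grip_width: 0.0254
grip_force: 70.9
clock: 17.13
eef_pos: [0.4797, -0.2729, 0.0746]
eef_rot: [[-0.215, 0.977, -0.001], [0.977, 0.215, 0.001], [0.001, -0.001, -1.0]]
ft_force: [0.1, 0.7, -1.5]
grip_width: 0.0255
grip_force: 70.9
```

```bash
python3 -m crank '[[[0,0,0.003],[0,0,0],1],[[0,0,0.006],[0,0,0],1],[[0,0,0.008],[0,0,0],1],[[0,0,0.008],[0,0,0],1],[[0,0,0.008],[0,0,0],1]]'; python3 -c "
from bench import arm;print(arm.state()['wrist_torque'])"
```

```text
clock: 17.55
eef_pos: [0.4796, -0.2728, 0.0705]
eef_rot: [[-0.215, 0.977, -0.001], [0.977, 0.215, 0.001], [0.001, -0.001, -1.0]]
ft_force: [-0.1, -0.8, -1.7]
grip_width: 0.0253
grip_force: 70.9
[-0.01854312 -0.00949531  0.02706759]
```

```bash
python3 -m crank '[[[0,0,0],[0,0,0.1],1],[[0,0,0],[0,0,0.2],1],[[0,0,0],[0,0,0.3],1],[[0,0,0],[0,0,0.4],1],[[0,0,0],[0,0,0.5],1],[[0,0,0],[0,0,0.6],1],[[0,0,0],[0,0,0.7],1],[[0,0,0],[0,0,0.8],1],[[0,0,0],[0,0,0.9],1],[[0,0,0],[0,0,1],1],[[0,0,0],[0,0,1],1],[[0,0,0],[0,0,1],1]]'; python3 -c "
from bench import arm;print(arm.state()['wrist_torque'])"
```

```text
clock: 18.55
eef_pos: [0.4795, -0.2727, 0.0707]
eef_rot: [[0.537, 0.844, -0.001], [0.844, -0.537, 0.001], [0.0, -0.002, -1.0]]
ft_force: [-1.0, 0.8, -1.0]
grip_width: 0.0253
grip_force: 70.9
[0.26930402 0.24594547 0.00912927]
```

```bash
python3 -m crank '[[[0,0,0],[0,0,0.1],1],[[0,0,0],[0,0,0.2],1],[[0,0,0],[0,0,0.3],1],[[0,0,0],[0,0,0.4],1],[[0,0,0],[0,0,0.5],1],[[0,0,0],[0,0,0.6],1],[[0,0,0],[0,0,0.7],1],[[0,0,0],[0,0,0.8],1],[[0,0,0],[0,0,0.86],1],[[0,0,0],[0,0,0.86],1],[[0,0,0],[0,0,0.86],1]]'; python3 -c "
from bench import arm;print(arm.state()['wrist_torque'])"
python3 -m crank '[[[0,0,0],[0,0,0.05],1],[[0,0,0],[0,0,0.1],1],[[0,0,0],[0,0,0.1],1],[[0,0,0],[0,0,0.1],1]]'; python3 -c "
from bench import arm;print(arm.state()['wrist_torque'])"
```

```text
clock: 19.47
eef_pos: [0.4793, -0.2724, 0.0706]
eef_rot: [[0.946, 0.323, -0.002], [0.323, -0.946, 0.002], [-0.001, -0.002, -1.0]]
ft_force: [-2.4, 3.5, 1.3]
grip_width: 0.0252
grip_force: 71.1
[0.64424488 0.41386582 0.07962555]
clock: 19.8
eef_pos: [0.4794, -0.2725, 0.0705]
eef_rot: [[0.969, 0.247, -0.002], [0.247, -0.969, 0.002], [-0.001, -0.002, -1.0]]
ft_force: [-3.2, 3.7, 0.6]
grip_width: 0.0254
grip_force: 71.1
[0.72971926 0.56516703 0.11639676]
```

```bash
for i in 1 2; do python3 -m crank '[[[0,0,0],[0,0,0.05],1],[[0,0,0],[0,0,0.1],1],[[0,0,0],[0,0,0.1],1],[[0,0,0],[0,0,0.1],1]]'; python3 -c "
from bench import arm;print(arm.state()['wrist_torque'])"; done
```

```text
clock: 20.13
eef_pos: [0.4795, -0.2726, 0.0705]
eef_rot: [[0.985, 0.17, -0.001], [0.17, -0.985, 0.001], [-0.001, -0.001, -1.0]]
ft_force: [-1.6, 4.2, -0.0]
grip_width: 0.025
grip_force: 71.1
[0.79476698 0.52292433 0.09535073]
clock: 20.47
eef_pos: [0.4794, -0.2727, 0.0704]
eef_rot: [[0.996, 0.093, -0.001], [0.093, -0.996, 0.001], [-0.001, -0.001, -1.0]]
ft_force: [-2.1, 4.6, -0.2]
grip_width: 0.0252
grip_force: 71.1
[0.81717239 0.60629969 0.02348143]
```

```bash
for i in 1 2; do python3 -m crank '[[[0,0,0],[0,0,0.05],1],[[0,0,0],[0,0,0.1],1],[[0,0,0],[0,0,0.1],1],[[0,0,0],[0,0,0.1],1]]'|grep -v grip; python3 -c "
from bench import arm;print(arm.state()['wrist_torque'])"; done
```

```text
clock: 20.8
eef_pos: [0.4794, -0.2725, 0.0705]
eef_rot: [[1.0, 0.014, -0.002], [0.014, -1.0, 0.001], [-0.002, -0.001, -1.0]]
ft_force: [-2.0, 4.1, -0.6]
[0.97064515 0.590732   0.19297236]
clock: 21.13
eef_pos: [0.4794, -0.2726, 0.0705]
eef_rot: [[0.998, -0.063, -0.002], [-0.063, -0.998, 0.001], [-0.002, -0.001, -1.0]]
ft_force: [-3.1, 4.8, 0.1]
[0.92742759 0.57321731 0.47980604]
```

```bash
for i in 1; do python3 -m crank '[[[0,0,0],[0,0,0.06],1],[[0,0,0],[0,0,0.12],1],[[0,0,0],[0,0,0.12],1],[[0,0,0],[0,0,0.12],1],[[0,0,0],[0,0,0.12],1]]'|grep -v grip; python3 -c "
from bench import arm;print(arm.state()['wrist_torque'])"; done
```

```text
clock: 21.55
eef_pos: [0.4795, -0.2728, 0.0705]
eef_rot: [[0.988, -0.157, -0.002], [-0.157, -0.988, 0.001], [-0.002, -0.0, -1.0]]
ft_force: [-3.1, 4.5, -0.6]
[0.88391867 0.49509616 0.93253823]
```

```bash
for i in 1 2; do python3 -m crank '[[[0,0,0],[0,0,-0.08],1],[[0,0,0],[0,0,-0.16],1],[[0,0,0],[0,0,-0.16],1],[[0,0,0],[0,0,-0.16],1]]'|grep -v grip; python3 -c "
from bench import arm;print(arm.state()['wrist_torque'])"; done
```

```text
clock: 21.88
eef_pos: [0.4796, -0.2729, 0.0705]
eef_rot: [[0.999, -0.036, -0.001], [-0.036, -0.999, 0.001], [-0.001, -0.001, -1.0]]
ft_force: [-2.2, 3.0, -2.6]
[0.72235144 0.51320959 0.33240271]
clock: 22.22
eef_pos: [0.4798, -0.2736, 0.0707]
eef_rot: [[0.996, 0.088, -0.0], [0.088, -0.996, -0.001], [-0.0, 0.001, -1.0]]
ft_force: [-1.5, -0.0, -4.0]
[0.06298024 0.30254815 0.03755962]
```

```bash
python3 -m crank '[[[0,0,0],[0,0,-0.08],1],[[0,0,0],[0,0,-0.08],1],[[0,0,-0.01],[0,0,-0.08],1],[[0,0,-0.02],[0,0,-0.08],1],[[0,0,-0.03],[0,0,-0.08],1],[[0,0,-0.05],[0,0,-0.08],1],[[0,0,-0.1],[0,0,-0.08],1],[[0,0,-0.15],[0,0,-0.08],1],[[0,0,-0.2],[0,0,-0.08],1],[[0,0,-0.2],[0,0,-0.08],1],[[0,0,-0.2],[0,0,-0.08],1]]'
python3 - <<'E'
from cam import *
S=grab("scene");b=cam("scene",S["bgr"],S);T=grab("top");cam("top",T["bgr"],T)
step([.48,-.05,.17],down(-35))
E
```

```text
clock: 23.13
eef_pos: [0.4812, -0.274, 0.1738]
eef_rot: [[0.988, 0.153, 0.004], [0.153, -0.988, -0.003], [0.003, 0.003, -1.0]]
ft_force: [0.0, 0.4, -2.1]
grip_width: 0.0252
grip_force: 71.0
scene cam [ 0.4801 -0.2735] axes mm [54.13673401 56.91517639] slot n 319 mid [0.4 1.8] angle -68.2
top cam [ 0.4797 -0.2877] axes mm [62.43405533 88.06325531] slot n 2264 mid [ 1.9 -2. ] angle 23.8
shift [ 6.930e-02 -4.398e-01  4.000e-04] turn [-0.0025  0.0011 -1.027 ] rowsneeded 7.0
```

The cam's slot now reads −68.2°, the expected locked angle. I take the key back to the stand.

Run:
```python
from h import *
step([.504,.0953,.14],down(-81.2))
```

```text
shift [ 0.1612 -0.7196  0.0607] turn [-0.0018  0.002  -0.0003] rowsneeded 9.0
```

```bash
python3 -m crank '[[[0.161,-0.72,0.02],[-0.002,0.002,0],1],[[0.161,-0.72,0.04],[-0.002,0.002,0],1],[[0.161,-0.72,0.06],[-0.002,0.002,0],1],[[0.161,-0.72,0.06],[-0.002,0.002,0],1],[[0.161,-0.72,0.06],[-0.002,0.002,0],1],[[0.161,-0.72,0.06],[-0.002,0.002,0],1],[[0.161,-0.72,0.06],[-0.002,0.002,0],1],[[0.161,-0.72,0.06],[-0.002,0.002,0],1],[[0.161,-0.72,0.06],[-0.002,0.002,0],1],[[0.161,-0.72,0.06],[-0.002,0.002,0],1],[[0.161,-0.72,0.06],[-0.002,0.002,0],1],[[0.161,-0.72,0.06],[-0.002,0.002,0],1],[[0.161,-0.72,0.06],[-0.002,0.002,0],1],[[0.161,-0.72,0.06],[-0.002,0.002,0],1]]'
python3 - <<'E'
from h import *
step([.504,.0953,.029],down(-81.2))
f=grab("scene");p=arm.state()["eef_pos"];c=p+[0,0,.0506];q=proj(f,[c+[0,0,.04],c-[0,0,.04]]);print(q.round(1).tolist())
h=cv2.cvtColor(f["bgr"],cv2.COLOR_BGR2HSV);m=cv2.inRange(h,(5,190,90),(16,255,255));x,y=q[0].astype(int)
n,l,st,ce=cv2.connectedComponentsWithStats(m[y-20:y+50,x-25:x+25]);i=1+st[1:,4].argmax();print("orange",st[i]+[x-25,y-20,0,0,0],ce[i]+[x-25,y-20])
E
```

```text
clock: 24.4
eef_pos: [0.5041, 0.0939, 0.1405]
eef_rot: [[0.989, 0.151, 0.0], [0.151, -0.989, -0.001], [0.0, 0.001, -1.0]]
ft_force: [0.3, 0.0, -0.9]
grip_width: 0.025
grip_force: 71.3
shift [ 2.00e-04 -3.10e-03  2.23e-01] turn [ 0.0013 -0.0001 -0.0026] rowsneeded 3.0
[[312.9, 164.9], [310.3, 192.0]]
orange [303 162  14  35 270] [308.28888889 180.22592593]
```

```bash
python3 -m crank '[[[0,-0.003,0.05],[0.001,0,0],1],[[0,-0.003,0.1],[0.001,0,0],1],[[0,-0.003,0.14],[0.001,0,0],1],[[0,-0.003,0.17],[0.001,0,0],1],[[0,-0.003,0.195],[0.001,0,0],1],[[0,-0.003,0.21],[0.001,0,0],1],[[0,-0.003,0.222],[0.001,0,0],1],[[0,-0.003,0.222],[0.001,0,0],1],[[0,-0.003,0.222],[0.001,0,0],1]]'; python3 -m crank '[[[0,0,0.003],[0,0,0],1],[[0,0,0.006],[0,0,0],1],[[0,0,0.006],[0,0,0],1],[[0,0,0.006],[0,0,0],1]]'
```

```text
clock: 25.2
eef_pos: [0.5047, 0.0964, 0.0304]
eef_rot: [[0.988, 0.153, 0.002], [0.153, -0.988, 0.0], [0.002, 0.0, -1.0]]
ft_force: [0.5, -0.4, -2.0]
grip_width: 0.0253
grip_force: 71.4
clock: 25.53
eef_pos: [0.5043, 0.0966, 0.0272]
eef_rot: [[0.988, 0.153, 0.001], [0.153, -0.988, 0.0], [0.001, 0.0, -1.0]]
ft_force: [0.5, 0.2, -2.0]
grip_width: 0.0249
grip_force: 71.4
```

```bash
python3 -m crank '[[[0,0,0.002],[0,0,0],1],[[0,0,0.004],[0,0,0],1],[[0,0,0.005],[0,0,0],1],[[0,0,0.005],[0,0,0],1],[[0,0,0.005],[0,0,0],1]]'
```

```text
clock: 25.95
eef_pos: [0.5045, 0.0966, 0.0254]
eef_rot: [[0.988, 0.153, 0.001], [0.153, -0.988, 0.0], [0.001, 0.0, -1.0]]
ft_force: [-3.1, 0.3, 5.0]
grip_width: 0.0245
grip_force: 73.2
```

Contact at the same height as before (0.0254), so I release and rise.

```bash
python3 -m crank '[[[0,0,0],[0,0,0],0.5],[[0,0,0],[0,0,0],0],[[0,0,0],[0,0,0],0],[[0,0,0],[0,0,0],0],[[0,0,0],[0,0,0],0],[[0,0,0],[0,0,0],0],[[0,0,0],[0,0,0],0],[[0,0,-0.06],[0,0,0],0],[[0,0,-0.13],[0,0,0],0],[[0,0,-0.2],[0,0,0],0],[[0,0,-0.27],[0,0,0],0],[[0,0,-0.35],[0,0,0],0],[[-0.1,0,-0.35],[0,0,0],0],[[-0.2,0,-0.35],[0,0,0],0],[[-0.2,0,-0.35],[0,0,0],0],[[-0.2,0,-0.35],[0,0,0],0]]'
python3 - <<'E'
from cam import *
f=grab("scene");cam("scene",f["bgr"],f)
h=cv2.cvtColor(f["bgr"],cv2.COLOR_BGR2HSV);c=np.array([.505,.0955,.076]);print(proj(f,[c+[0,0,.04],c,c-[0,0,.043]]).round(1).tolist())
m=cv2.inRange(h,(5,190,90),(16,255,255));x,y=309,215
n,l,st,ce=cv2.connectedComponentsWithStats(m[y-40:y+40,x-35:x+35]);i=1+st[1:,4].argmax();print("orange",st[i]+[x-35,y-40,0,0,0],ce[i]+[x-35,y-40])
k=((h[...,1]<60)&(h[...,2]>90)).astype(np.uint8);n,l,st,ce=cv2.connectedComponentsWithStats(k[y-10:y+40,x-35:x+35])
for i in range(1,n):
    if st[i,4]>15: print("grey",st[i]+[x-35,y-10,0,0,0])
r=.023;t=np.linspace(0,6.28,60);e=np.vstack([proj(f,np.c_[c[0]+r*np.cos(t),c[1]+r*np.sin(t),np.full(60,z)]) for z in(.03,.036)]);print("collar expect",e.min(0),e.max(0))
a=cv2.imread("pics/scene0.png")
for n,(X,Y) in dict(mug=(145,205),jar=(187,228),mill=(313,353),head=(280,321),driver=(435,320),offcut=(284,187),p1=(247,215),p2=(351,208)).items():
    print(n,cv2.absdiff(a,f["bgr"])[Y-15:Y+15,X-15:X+15].mean().round(1),end=" ")
print(arm.state()["ft_force"])
E
```

```text
clock: 27.28
eef_pos: [0.4029, 0.081, 0.1993]
eef_rot: [[0.988, 0.153, 0.002], [0.153, -0.988, -0.0], [0.002, 0.0, -1.0]]
ft_force: [0.0, -0.3, -0.2]
grip_width: 0.0852
grip_force: 0.0
scene cam [ 0.4801 -0.2735] axes mm [54.39737701 56.55433655] slot n 305 mid [-0.2  3. ] angle -67.8
[[309.4, 203.6], [308.3, 215.3], [307.1, 227.2]]
orange [301 199  16  33 304] [308.31578947 216.00657895]
grey [298 222  20  14 102]
collar expect [297.05239493 218.68954556] [317.15043611 235.9711221 ]
mug 5.8 jar 5.4 mill 7.5 head 8.0 driver 6.4 offcut 7.2 p1 6.2 p2 7.4 [ 0.35913383 -0.1188751   0.40825759]
```

```bash
python3 -c "
from bench import arm;print(arm.hand_in())"
```

```text
the job is handed in; nothing more can be done
None
```

The job is handed in at 27 s: the key was stood in the dark stand and retaken from above, the cam was turned clockwise to its hard stop (slot at about −68°, the expected locked angle), and the key is back upright in the stand, with no sign in the last camera check that anything else moved.

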